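# Click the tray tally on to its pointer

### The arm

A 7-joint arm with a two-finger parallel gripper is mounted at the origin on the work surface. World frame = base frame: x ahead of the robot, y to its left, z up, the work surface at z = 0. Lengths are in m, angles in rad, forces in N, time in s.
With the tool pointing down it reaches from about 0.35 to 0.9 m from the base axis. Payload 8.1 kg.
Tool frame: the origin (TCP) lies midway between the tips of the shut fingers; the grasp point (between the pads) lies 19 mm behind it; z points along the fingers, y is the line along which they close (so a half turn about z gives the same grasp; the last joint's range is limited). The gripper opens to 92 mm and grips with 3 to 60 N. Pads are 19 mm wide; open, the fingers measure 130 mm over their backs; the gripper's body (75 mm by 190 mm) begins 47 mm behind the grasp point.
Start: joints at [-1.221, 0.434, 0.025, 1.573, -0.012, 1.134, -0.075], TCP at [0.273, 0.562, 0.227] pointing down, gripper open.
Joint ranges: [-2.62, 2.62], [-0.44, 2.09], [-1.27, 1.32], [0.08, 2.57], [-1.32, 4.46], [0.12, 2], [-2.74, 2.74]. Speed limits (rad/s): [2.22, 2.22, 3.01, 3.01, 3.14, 3.14, 3.14].

### API

Orientations are given as a rotation vector (axis times angle).
In Python, from cell import arm gives the robot as it stands.
- The arm moves only by the tool send_rows, never from a script. Its argument "increments" is a list of rows, each a list of 3 entries, a list of its own where there are three numbers: the finger opening in cm, from 0 to 9.18, then the shift along the tool's x, y, z in cm, then the turn, a rotation vector about the tool's x, y, z in rad. A call has 1 to 5 rows; each row shifts and turns the commanded pose from where the row before left it, along the tool's axes as they then stand; what a row does not reach is not made up. A row lasts 1/10 s, in which the tool goes at most 50 mm and 8.59 degrees, less where a joint would pass 70% of its speed; a pose out of reach is approached as far as the arm can. A call is refused whole if a number of a shift passes 5 or a number of a turn 0.15, either way. A call with a gripper value outside its range is refused whole. The fingers move at their own pace and stop on an object; "force" is the grip in N (left out, the last holds). Time passes only in rows, so rows that do not move let the fingers close. It gives the time, the measured TCP pose, the force, the opening and the grip force at its end, in the units of the state.
- arm.observe(): the state, without advancing time (a new reading comes with each control period).
- arm.get_image(name): name is "scene" or "top" or "wrist"; returns the picture (400x640x3 uint8, red, green, blue); there is no depth.
- arm.camera_params(name): a dict with "camera_matrix" (3x3 intrinsics, pixels), "R" (3x3) and "t" (3): a world point X has camera coordinates R X + t. Camera axes: x right, y down, z forward; pixel columns grow to the right and rows downward; lengths in m; the calibration is good to about 2 mm. A picture is of the moment at which its call begins: read the wrist's pose just before it. camera_params takes no time and is no camera call; for the wrist camera it gives the pose at the moment of the call.
- arm.sign_off(): hands the job in; it is judged then, once.
The state is a dict: "clock": time; "joints": joint angles; "dq": joint speeds; "joint_efforts": joint torques, N m; "position": TCP position; "ee_rot": TCP orientation; "force": force on the tool from outside, world axes, zero at the start; "ft_torque": the same for the moment, N m; "width": opening from 0.0 (shut) to 1.0 (fully open); "gripper_force": force on a finger pad.
Only numpy, scipy, OpenCV 4.12 (cv2) and the standard library are available. Lean on these libraries where they do the work, as an engineer would, in place of code of your own. Each camera call takes 0.05 s, during which the arm holds its last target. There are 200 camera calls.

### The job

The tray tally on the kitchen table, a black star wheel with eight finger tabs on a round steel base, is a few clicks short. Push its tabs with a fingertip to turn the wheel clockwise (seen from above), one click at a time and with the finger off the wheel after each click, until the tab with the steel stud rests at the steel pointer, and never go past it. Do not lift or shove the tally, and leave everything else on the table undisturbed.

Things in the scene. Friction and masses are not known exactly. Their poses are not given: they have to be found in the camera images.
- tally: the tally's base: a loose, heavy (about 2.1 kg) steel disc 160 mm across and 12 mm thick lying on the table; origin at the centre of its underside, on the wheel's axis, z up. Its -x axis points along the fixed pointer. A fixed steel cap at the centre (38 mm across, top 58 mm above the table) carries the pointer.
- tally_hub (a point): centre of the star wheel's top face, on its axis: a black disc of 46 mm radius with eight radial tabs every 45 degrees, each 10 mm wide and reaching 70 mm out from the axis. Disc and tabs lie 26 to 44 mm above the table; under the outer half of the tabs is only the base disc, with 14 mm of air between.
- tally_wheel (a joint): angle of the star wheel, rad, growing clockwise seen from above. In the base's frame the tabs stand at angles k*pi/4 minus this value (anticlockwise from the base's +x axis); the tab with the stud is k = 0. The stud is at the pointer at 3.142; the wheel starts about 2 to 4 clicks short of that.
- tally_stud (a point): top of the steel stud, 12 mm across and 14 mm tall, that stands on the wheel in line with one tab, 40 mm from the axis; top 58 mm above the table. Clicks: the wheel is held by a spring at stops 45 degrees (0.785 rad) apart; pushed more than halfway to the next stop it jumps on to that stop by itself, pushed less it springs back. It takes about 2 to 3 N at a tab.
- tally_pointer (a point): tip of the fixed steel pointer, 30 mm from the axis, 57 mm above the table; with the stud at the pointer the two points are 10 mm apart
- apple_a: reddish apple, 74 mm across, 64 mm tall plus stem, standing 120 to 170 mm from the tally's axis; bystander; origin at the centre of its underside
- apple_b: yellowish apple, 74 mm across, 64 mm tall plus stem, standing 120 to 170 mm from the tally's axis; bystander; origin at the centre of its underside
- cutter: round steel cookie cutter, a ring 60 mm across and 25 mm tall, about 140 mm from the tally's axis; bystander; origin at the centre of its underside
- honey: amber bottle, 66 mm across, 170 mm tall; bystander; origin at the centre of its underside
- jar: white jar with black lid, 96 mm across, 200 mm tall; bystander; origin at the centre of its underside
- bowl: steel mixing bowl, 200 mm across, 85 mm tall; bystander; origin at the centre of its underside
Things that resemble listed ones, but are neither listed nor needed, are in the scene too. What is shaped like the tally but red or yellow is not meant.

How it is judged:
On the way, in this order (a step that is already met when the one before it is completed fails the run):
1. the wheel rests one click short of the pointer with the finger off it (value of joint tally_wheel between 2.1562 and 2.5562 rad and velocity of joint tally_wheel between -0.15 and 0.15 rad/s and contact force between tally_wheel and the fingers below 0.05 N), for 0.15 s.
2. the wheel rests with the stud at the pointer, the finger off it (value of joint tally_wheel between 2.9716 and 3.3116 rad and velocity of joint tally_wheel between -0.15 and 0.15 rad/s and contact force between tally_wheel and the fingers below 0.05 N), for 0.15 s.
At the end, for the whole second after the job is handed in: the stud rests at the pointer: wheel at 3.142 within 0.17 rad (a click is 0.785), reached by clockwise clicks with a rest, finger off, one click short; the tally stands flat within 25 mm of where it was (all of step 2 and distance of tally from where it was at the start of the episode below 0.025 m and angle between tally's own z axis and vertical below 0.05 rad and linear speed of tally below 0.02 m/s); the robot touches nothing.
It fails at once if the wheel is turned past the pointer (value of joint tally_wheel above 3.572 rad).
It fails at once if the tally is lifted, tipped or shoved away (height (world z) of tally above 0.008 m or angle between tally's own z axis and vertical above 0.15 rad or distance of tally from where it was at the start of the episode above 0.03 m).
It fails at once if a bystander is shifted by over 20 mm, lifted or tipped ((distance of apple_a from where it was at the start of the episode above 0.02 m or angle between apple_a's own z axis and vertical above 0.3 rad) or (distance of apple_b from where it was at the start of the episode above 0.02 m or angle between apple_b's own z axis and vertical above 0.3 rad) or (distance of cutter from where it was at the start of the episode above 0.02 m or angle between cutter's own z axis and vertical above 0.3 rad) or (distance of honey from where it was at the start of the episode above 0.02 m or angle between honey's own z axis and vertical above 0.3 rad) or (distance of jar from where it was at the start of the episode above 0.02 m or angle between jar's own z axis and vertical above 0.3 rad) or (distance of bowl from where it was at the start of the episode above 0.02 m or angle between bowl's own z axis and vertical above 0.3 rad)).
It also fails if it takes over 56 s, if anything falls off the work surface, if the arm or the gripper's body presses on something with over 40 N, if the wrist force passes 120 N, or if a joint passes its speed limit or range.

## Working session

There is one attempt and no reset: what is moved stays moved. The work goes in short steps, Python scripts to look and compute and a tool call to move; the robot and the scene stay as the last step left them, time stands still between calls to the robot, and variables do not carry over. Pictures are saved under pics/ and viewed, at most 10 in all, crops included, and the job is handed in when it is done.

Besides the shell and the picture viewer there is one more tool, called after "Emit:" by a JSON object that holds its "op" and its "data". send_rows: Moves the arm, as the interface text tells. Its arguments: {"type":"object","properties":{"increments":{"type":"array"},"force":{"type":"number"}},"required":["increments"]}

```bash
mkdir -p pics
python3 - <<'E'
from cell import arm
import cv2,numpy as np
s=arm.observe();print(s['clock'],s['position'],s['ee_rot'],s['width'])
for n in("top","scene"):
    cv2.imwrite(f"pics/{n}0.png",arm.get_image(n)[:,:,::-1])
    p=arm.camera_params(n);print(n,np.round(p["camera_matrix"],1).tolist(),np.round(p["R"],3).tolist(),np.round(p["t"],3))
E
```

```text
0.0 [0.27327271 0.56150952 0.22594034] [-7.05385785e-01 -3.06113623e+00  2.48821406e-03] 1.0014906215288346
top [[432.3, 0.0, 317.6], [0.0, 432.3, 198.6], [0.0, 0.0, 1.0]] [[-0.019, -0.999, -0.025], [-0.99, 0.023, -0.138], [0.139, 0.022, -0.99]] [0.044 0.468 1.29 ]
scene [[385.8, 0.0, 321.2], [0.0, 385.8, 202.6], [0.0, 0.0, 1.0]] [[0.176, 0.984, -0.001], [0.56, -0.101, -0.822], [-0.81, 0.144, -0.569]] [-0.09  -0.206  1.454]
```

View pics/top0.png

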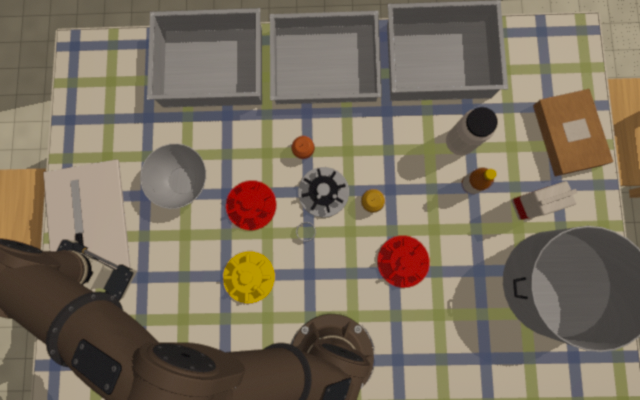

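View pics/scene0.png

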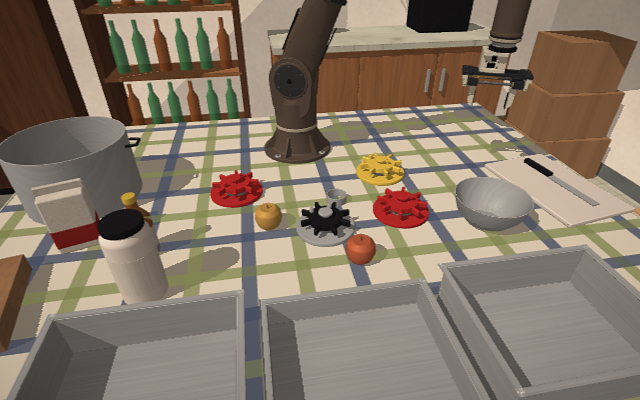

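The tally is the only black wheel, at top (322,192) and scene (326,222). The lookalikes are red at top (251,205) and (404,262), and yellow at (249,277), so they are ruled out by colour. Apples are at (303,147) and (373,201), and the cutter is at about (304,233). I'll confirm this in an enlarged crop.

```bash
cat > h.py <<'E'
import numpy as np
from cell import arm
def ray(n,u,v):
    p=arm.camera_params(n);R=np.array(p["R"]);t=np.array(p["t"])
    return -R.T@t, R.T@np.linalg.inv(p["camera_matrix"])@[u,v,1]
def at(n,u,v,z):
    o,d=ray(n,u,v);return o+d*(z-o[2])/d[2]
def px(n,X):
    p=arm.camera_params(n);c=np.array(p["camera_matrix"])@(np.array(p["R"])@X+p["t"]);return c[:2]/c[2]
E
python3 - <<'E'
import cv2,numpy as np
from h import *
a=cv2.imread("pics/top0.png")[162:222,292:352];b=cv2.imread("pics/scene0.png")[192:252,296:356]
cv2.imwrite("pics/crop0.png",np.hstack([cv2.resize(x,(400,400),interpolation=cv2.INTER_CUBIC) for x in(a,b)]))
for n,q in dict(hub=(322,189,.058),base=(322,192,.012),appA=(303,148,.04),appB=(373,201,.04),cut=(304,233,.012),honey=(475,185,.08),jar=(475,130,.1),bowl=(173,177,.05)).items(): print(n,at("top",*q).round(3))
E
```

```text
hub [0.494 0.02  0.058]
base [0.492 0.021 0.012]
appA [0.627 0.076 0.04 ]
appB [ 0.457 -0.134  0.04 ]
cut [0.366 0.079 0.012]
honey [ 0.492 -0.43   0.08 ]
jar [ 0.653 -0.435  0.1  ]
bowl [0.544 0.476 0.05 ]
```

View pics/crop0.png

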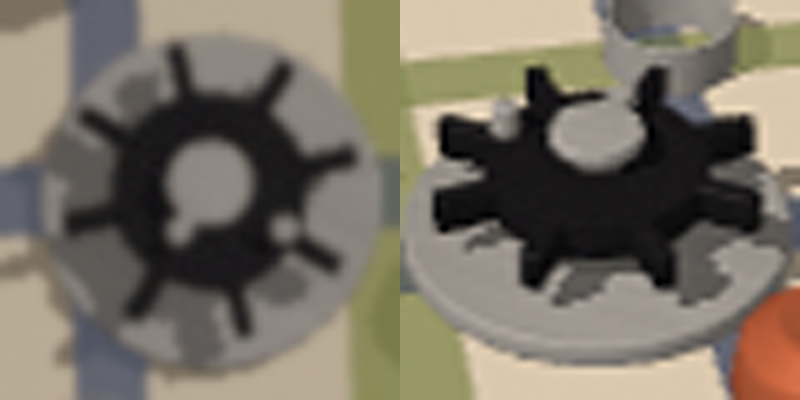

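Confirmed in the crop. Left (top view): cap (210,183), pointer tip (178,235) to the lower left, stud (287,228) to the lower right, so about 90°, or 2 clicks, short. I'll shut the fingers and move near the tally for a closer look.

Emit:
{"op": "send_rows", "data": {"increments": [[0,[-2.9,-2,0],[0,0,0]],[0,[-2.9,-2,0],[0,0,0]],[0,[-2.9,-2,0],[0,0,0]],[0,[-2.9,-2,0],[0,0,0]],[0,[-2.9,-2,0],[0,0,0]]]}}

```text
clock: 0.6
position: [0.3605, 0.4071, 0.2264]
ee_rot: [-0.705, -3.061, 0.001]
force: [0.2, 0.4, -0.4]
width: 0.615
gripper_force: 0.0
```

Emit:
{"op": "send_rows", "data": {"increments": [[0,[-2.9,-2,0],[0,0,0]],[0,[-2.9,-2,0],[0,0,0]],[0,[-2.9,-2,0],[0,0,0]],[0,[-2.9,-2,0],[0,0,0]],[0,[-2.9,-2,0],[0,0,0]]]}}

```text
clock: 1.1
position: [0.447, 0.2538, 0.2266]
ee_rot: [-0.705, -3.061, 0.0]
force: [0.6, 0.2, 1.3]
width: 0.178
gripper_force: 0.0
```

Emit:
{"op": "send_rows", "data": {"increments": [[0,[-2.9,-2,0],[0,0,0]],[0,[-2.9,-2,0],[0,0,0]],[0,[-2.9,-2,0],[0,0,0]],[0,[0,0,0],[0,0,0]],[0,[0,0,0],[0,0,0]]]}}

```text
clock: 1.6
position: [0.4987, 0.1625, 0.2264]
ee_rot: [-0.708, -3.06, 0.001]
force: [-0.1, 0.4, 0.4]
width: 0.004
gripper_force: 0.0
```

Run:
```python
from h import *
import cv2
s=arm.observe();print(s['clock'],s['position'],s['ee_rot'],s['width'],s['force'])
p=arm.camera_params("wrist");R=np.array(p['R']);print(-R.T@p['t'],px("wrist",np.array([.493,.02,.044])),p['camera_matrix'][0][0])
cv2.imwrite("pics/w1.png",arm.get_image("wrist")[:,:,::-1])
```

```text
1.6 [0.49870588 0.16254666 0.22644098] [-7.08362287e-01 -3.06013903e+00  5.16670955e-04] 0.004157384560116892 [-0.10059869  0.40543899  0.37508906]
[0.42527758 0.19873728 0.38426379] [201.9213919  224.82837338] 321.87120391919933
```

View pics/w1.png

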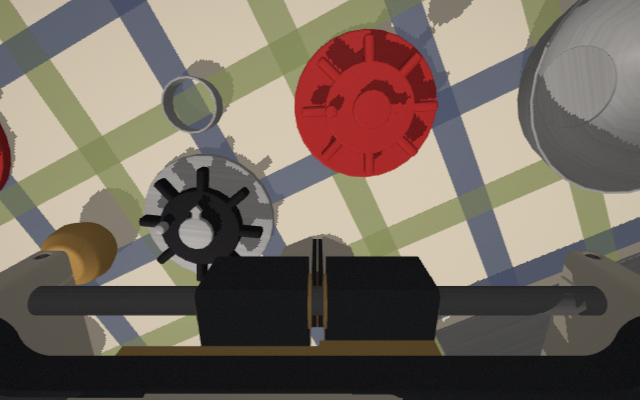

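Wrist view: tally cap (197,233), pointer tip (196,210), stud (162,228), with the tabs around it. The fingertips are at about (318,240). I'll fit a model overlay in an enlarged crop of both views.

```bash
cat >> h.py <<'E'
def tri(pts):
    A=[];b=[]
    for n,u,v in pts:
        o,d=ray(n,u,v);d/=np.linalg.norm(d);P=np.eye(3)-np.outer(d,d);A.append(P);b.append(P@o)
    return np.linalg.lstsq(np.vstack(A),np.hstack(b),rcond=None)[0]
E
python3 - <<'E'
from h import *
import cv2
c=lambda x,y:("top",292+x/6.667,162+y/6.667)
cap=tri([c(210,183),("wrist",197,233)]);pt=tri([c(178,235),("wrist",196,210)]);st=tri([c(287,228),("wrist",162,228)])
print(cap,pt,st)
ang=lambda p:np.degrees(np.arctan2(*(p-cap)[[1,0]]))
print(ang(pt),ang(st))
from scipy.optimize import least_squares
C=at("wrist",197,233,.058);C2=at(*c(210,183),.058);P=at("wrist",196,210,.057);S=at("wrist",162,228,.058);print(C,C2,P,S)
S=at("wrist",162,228,.058);d=S-C
print(np.degrees(np.arctan2(d[1],d[0])),np.linalg.norm(d))
th=np.arctan2(d[1],d[0]);hub=(C+C2)/2
ims=[]
for n,f,(x,y) in(("wrist","w1",(120,140)),("top","top0",(282,152))):
    s=5 if n=="top" else 2.6; s=400/(160 if n=="wrist" else 80)
    w=int(400/s);im=cv2.resize(cv2.imread(f"pics/{f}.png")[y:y+w,x:x+w],(400,400),interpolation=cv2.INTER_CUBIC)
    q=lambda X:tuple(np.round((px(n,X)-[x,y]+.5)*s-.5).astype(int).tolist())
    for k in range(8):
        a=th+k*np.pi/4;u=np.array([np.cos(a),np.sin(a),0])
        h=np.array([hub[0],hub[1],.044]);cv2.line(im,q(h+.046*u),q(h+.07*u),(0,255,255) if k else (0,0,255),1)
    for a in np.linspace(0,6.28,60): cv2.circle(im,q(np.array([hub[0]+.08*np.cos(a),hub[1]+.08*np.sin(a),.012])),1,(255,0,255),-1)
    ims.append(im)
cv2.imwrite("pics/ov.png",np.hstack(ims))
E
```

```text
[0.49545046 0.01549453 0.05253   ] [0.47158013 0.030292   0.05448237] [ 0.47434072 -0.01910804  0.04806443]
148.20477151780779 -121.38580885488571
[0.49590633 0.01854719 0.058     ] [0.49293347 0.01528727 0.058     ] [0.47273622 0.03148476 0.057     ] [ 0.47413939 -0.01274692  0.058     ]
-124.82094366084984 0.038119827623019374
```

View pics/ov.png

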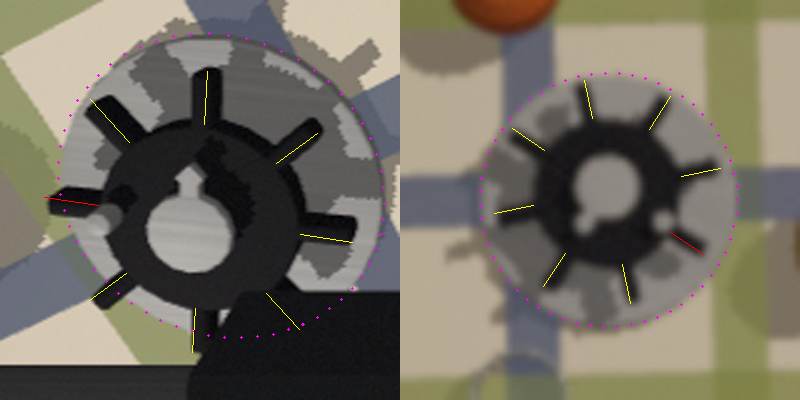

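The overlay fits to about 2 mm. Hub is at ≈(0.4945, 0.0175), stud tab ≈ -123°, pointer ≈ 147°, so exactly 2 clicks short. Tabs are at 57°, 102° and 147°, so the gap centres are at 79.5° and 124.5°. The plan is to put the finger in the 124.5° gap at r = 76 mm with tool y radial, sweep 45° clockwise to the next gap centre so it ends off the wheel, lift, and repeat.

Emit:
{"op": "send_rows", "data": {"increments": [[0,[0,0,0],[0,0,-0.132]],[0,[0,0,0],[0,0,-0.132]],[0,[0,0,0],[0,0,-0.132]],[0,[0,0,0],[0,0,-0.132]],[0,[0,0,0],[0,0,-0.132]]]}}

```text
clock: 2.15
position: [0.4978, 0.165, 0.2266]
ee_rot: [0.338, -3.123, -0.001]
force: [-0.0, 0.3, -0.9]
width: 0.006
gripper_force: 0.0
```

Emit:
{"op": "send_rows", "data": {"increments": [[0,[0,0,0],[0,0,-0.132]],[0,[0,0,0],[0,0,-0.132]],[0,[0,0,0],[0,0,-0.132]],[0,[4.3,-2,0],[0,0,0]],[0,[4.3,-2.1,0],[0,0,0]]]}}

```text
clock: 2.65
position: [0.4501, 0.0821, 0.2263]
ee_rot: [0.941, -2.997, -0.001]
force: [0.6, -1.3, 0.7]
width: 0.004
gripper_force: 0.0
```

Emit:
{"op": "send_rows", "data": {"increments": [[0,[0,0,3],[0,0,0]],[0,[0,0,3],[0,0,0]],[0,[0,0,3],[0,0,0]],[0,[0,0,0],[0,0,0]],[0,[0,0,0],[0,0,0]]]}}

```text
clock: 3.15
position: [0.4507, 0.0817, 0.137]
ee_rot: [0.935, -2.998, -0.0]
force: [0.9, 0.4, 0.2]
width: 0.005
gripper_force: 0.0
```

```bash
cat >> h.py <<'E'
from scipy.spatial.transform import Rotation as Ro
def go(ang,r=.076,z=.026,hub=(.4945,.0175)):
    "tool-frame shift (cm) and z turn to the pose at this angle about the wheel axis"
    s=arm.observe();R=Ro.from_rotvec(s['ee_rot']);a=np.radians(ang)
    T=np.array([hub[0]+r*np.cos(a),hub[1]+r*np.sin(a),z]);y=R.as_matrix()[:,1]
    print('t',round(s['clock'],2),'pos',s['position'].round(4),'yang',round(np.degrees(np.arctan2(y[1],y[0])),1),'F',np.round(s['force'],1))
    u=np.array([np.cos(a),np.sin(a),0]);M=np.stack([np.cross(u,[0,0,-1]),u,[0,0,-1]],1)
    print(' shift cm',(R.inv().apply(T-s['position'])*100).round(2),'turn',(R.inv()*Ro.from_matrix(M)).as_rotvec().round(3))
E
python3 - <<'E'
from h import *
import cv2
go(124.5)
cv2.imwrite("pics/w2.png",arm.get_image("wrist")[:,:,::-1])
E
```

```text
t 3.15 pos [0.4507 0.0817 0.137 ] yang 124.7 F [0.9 0.4 0.2]
 shift cm [ 0.02 -0.18 11.1 ] turn [ 0.001 -0.001  0.003]
```

View pics/w2.png

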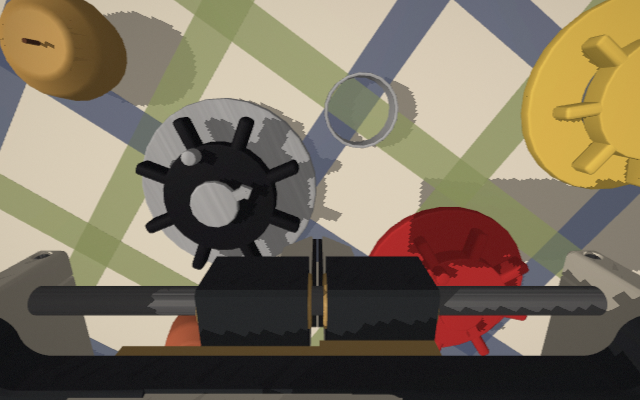

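This view shows cap (214,204), pointer (243,191), stud (190,157), and the tabs either side of the finger at (285,225) and (~268,258). I'll refine the hub and angles from here.

Run:
```python
from h import *
C=at("wrist",214,204,.058)
print(C)
for n,u,v,z in(("ptr",245,190,.057),("stud",190,157,.058),("tab",180,122,.044),("tab",247,121,.044),("tab",296,167,.044),("tab",296,228,.044),("tab",139,170,.044),("tab",149,228,.044)):
    d=at("wrist",u,v,z)-C;print(n,np.degrees(np.arctan2(d[1],d[0])).round(1),np.hypot(*d[:2]).round(4))
```

```text
[0.49552582 0.01480012 0.058     ]
ptr 148.9 0.027
stud -124.1 0.0395
tab -123.7 0.0659
tab -168.7 0.0675
tab 147.3 0.0687
tab 102.0 0.0677
tab -76.4 0.0662
tab -32.3 0.067
```

Emit:
{"op": "send_rows", "data": {"increments": [[0,[0,-0.35,2.5],[0,0,0]],[0,[0,0,2.5],[0,0,0]],[0,[0,0,2.5],[0,0,0]],[0,[0,0,2],[0,0,0]],[0,[0,0,1.6],[0,0,0]]]}}

```text
clock: 3.7
position: [0.4543, 0.0786, 0.0262]
ee_rot: [-0.933, 2.997, 0.0]
force: [0.1, 1.4, 0.3]
width: 0.007
gripper_force: 0.0
```

Emit:
{"op": "send_rows", "data": {"increments": [[0,[0,0,0],[0,0,0]],[0,[0,0,0],[0,0,0]]]}}

```text
clock: 3.9
position: [0.454, 0.0783, 0.0269]
ee_rot: [-0.933, 2.998, 0.0]
force: [0.2, 0.3, 0.2]
width: 0.004
gripper_force: 0.0
```

Run:
```python
from h import *
H=(.4955,.016)
go(124.5,hub=H);go(79.5,hub=H)
```

```text
t 3.9 pos [0.454  0.0783 0.0269] yang 124.6 F [0.2 0.3 0.2]
 shift cm [0.11 0.11 0.09] turn [-0.     0.001  0.001]
t 3.9 pos [0.454  0.0783 0.0269] yang 124.6 F [0.2 0.3 0.2]
 shift cm [-5.26 -2.12  0.1 ] turn [0.    0.001 0.787]
```

Emit:
{"op": "send_rows", "data": {"increments": [[0,[-0.39,-0.01,0],[0,0,0.052]],[0,[-0.39,-0.01,0],[0,0,0.052]],[0,[-0.39,-0.01,0],[0,0,0.052]],[0,[-0.39,-0.01,0],[0,0,0.052]],[0,[-0.39,-0.01,0],[0,0,0.052]]]}}

```text
clock: 4.4
position: [0.4709, 0.0869, 0.0273]
ee_rot: [-0.533, 3.095, 0.001]
force: [-1.9, -1.4, 0.8]
width: 0.001
gripper_force: 0.9
```

Emit:
{"op": "send_rows", "data": {"increments": [[0,[-0.39,-0.01,0],[0,0,0.052]],[0,[-0.39,-0.01,0],[0,0,0.052]],[0,[-0.39,-0.01,0],[0,0,0.052]],[0,[-0.39,-0.01,0],[0,0,0.052]],[0,[-0.39,-0.01,0],[0,0,0.052]]]}}

```text
clock: 4.9
position: [0.4905, 0.0915, 0.0275]
ee_rot: [-0.128, 3.137, 0.002]
force: [0.2, 0.5, -0.1]
width: 0.002
gripper_force: 0.1
```

Emit:
{"op": "send_rows", "data": {"increments": [[0,[-0.39,-0.01,0],[0,0,0.052]],[0,[-0.39,-0.01,0],[0,0,0.052]],[0,[-0.39,-0.01,0],[0,0,0.052]],[0,[-0.39,-0.01,0],[0,0,0.052]],[0,[-0.39,-0.01,0],[0,0,0.052]]]}}

```text
clock: 5.4
position: [0.5101, 0.0908, 0.0276]
ee_rot: [0.28, 3.127, 0.003]
force: [-0.1, -0.5, 0.5]
width: 0.002
gripper_force: 0.0
```

Emit:
{"op": "send_rows", "data": {"increments": [[0,[0,0,0],[0,0,0]],[0,[0,0,0],[0,0,0]],[0,[0,0,0],[0,0,0]]]}}

```text
clock: 5.7
position: [0.509, 0.0902, 0.0264]
ee_rot: [0.275, 3.129, 0.001]
force: [0.2, -0.5, -0.6]
width: 0.005
gripper_force: 0.0
```

Run:
```python
from h import *
import cv2
H=(.4955,.016)
go(79.5,hub=H);print(px("wrist",np.array([*H,.044])))
a=arm.get_image("wrist")[:,:,::-1];b=arm.get_image("top")[:,:,::-1]
cv2.imwrite("pics/c1.png",np.hstack([cv2.resize(x,(400,300),interpolation=cv2.INTER_CUBIC) for x in(a[:300,:400],b[147:237,262:382])]))
```

```text
t 5.7 pos [0.509  0.0902 0.0264] yang 79.9 F [ 0.2 -0.5 -0.6]
 shift cm [-0.03  0.05  0.04] turn [0.001 0.001 0.008]
[162.87028356 270.36113514]
```

View pics/c1.png

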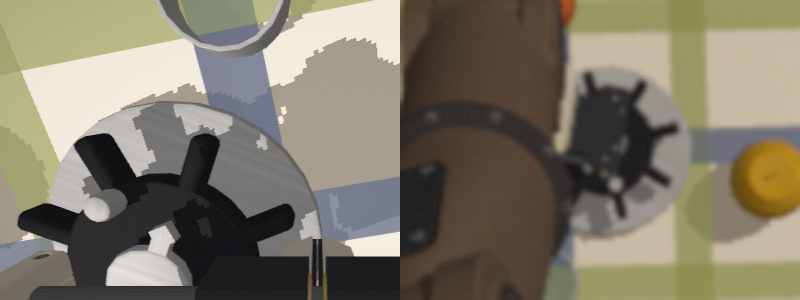

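One click is done. The stud sits one tab before the pointer (stud at (98,206), pointer at (160,236) in the left panel), and the finger is free in the gap. Next I'll lift, swing back 45°, lower and repeat.

Emit:
{"op": "send_rows", "data": {"increments": [[0,[0,0,-1.5],[0,0,0]],[0,[0,0,-1.5],[0,0,0]],[0,[0,0,-2],[0,0,0]],[0,[0,0,0],[0,0,0]]]}}

```text
clock: 6.2
position: [0.5102, 0.0902, 0.0778]
ee_rot: [0.277, 3.126, 0.002]
force: [0.7, 0.6, -0.1]
width: 0.005
gripper_force: 0.0
```

Emit:
{"op": "send_rows", "data": {"increments": [[0,[0.98,-0.06,0],[0,0,-0.131]],[0,[0.98,-0.06,0],[0,0,-0.131]],[0,[0.98,-0.06,0],[0,0,-0.131]],[0,[0.98,-0.06,0],[0,0,-0.131]],[0,[0.98,-0.06,0],[0,0,-0.131]]]}}

```text
clock: 6.7
position: [0.4603, 0.083, 0.0752]
ee_rot: [0.753, -3.049, -0.0]
force: [-0.1, -0.4, 0.1]
width: 0.007
gripper_force: 0.0
```

Emit:
{"op": "send_rows", "data": {"increments": [[0,[0.98,-0.06,0],[0,0,-0.131]],[0,[0,0,0],[0,0,0]],[0,[0,0,0],[0,0,0]]]}}

```text
clock: 7.0
position: [0.4528, 0.0779, 0.0756]
ee_rot: [-0.936, 2.999, 0.001]
force: [-0.6, 0.4, -0.0]
width: -0.002
gripper_force: 0.0
```

Run:
```python
from h import *
import cv2
go(124.5,hub=(.4955,.016),r=.075)
a=arm.get_image("wrist")[:,:,::-1];cv2.imwrite("pics/w3.png",a[60:320,60:460])
```

```text
t 7.0 pos [0.4528 0.0779 0.0756] yang 124.7 F [-0.6  0.4 -0. ]
 shift cm [-0.01 -0.02  4.96] turn [0.    0.    0.003]
```

View pics/w3.png

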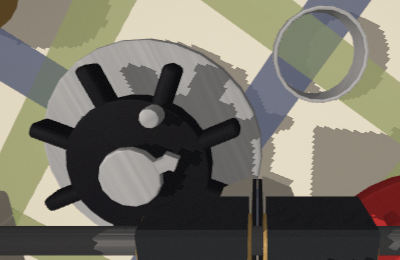

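The wheel is one click short: stud at (150,117) on the tab just before the pointer (175,158), which points at the next tab (235,130). The tally has not moved, so I'll make the second click.

Emit:
{"op": "send_rows", "data": {"increments": [[0,[0,0,1.5],[0,0,0]],[0,[0,0,1.5],[0,0,0]],[0,[0,0,1.2],[0,0,0]],[0,[0,0,0.7],[0,0,0]],[0,[0,0,0],[0,0,0]]]}}

```text
clock: 7.55
position: [0.4525, 0.078, 0.0259]
ee_rot: [0.94, -2.996, 0.0]
force: [-0.4, 0.3, 0.1]
width: 0.005
gripper_force: 0.0
```

Emit:
{"op": "send_rows", "data": {"increments": [[0,[-0.39,-0.01,0],[0,0,0.052]],[0,[-0.39,-0.01,0],[0,0,0.052]],[0,[-0.39,-0.01,0],[0,0,0.052]],[0,[-0.39,-0.01,0],[0,0,0.052]],[0,[-0.39,-0.01,0],[0,0,0.052]]]}}

```text
clock: 8.05
position: [0.4697, 0.0868, 0.0271]
ee_rot: [0.54, -3.094, -0.0]
force: [-1.8, -0.1, 0.5]
width: 0.005
gripper_force: 1.0
```

Emit:
{"op": "send_rows", "data": {"increments": [[0,[-0.39,-0.01,0],[0,0,0.052]],[0,[-0.39,-0.01,0],[0,0,0.052]],[0,[-0.39,-0.01,0],[0,0,0.052]],[0,[-0.39,-0.01,0],[0,0,0.052]],[0,[-0.39,-0.01,0],[0,0,0.052]]]}}

```text
clock: 8.55
position: [0.4893, 0.0913, 0.0273]
ee_rot: [-0.135, 3.138, 0.0]
force: [-0.8, 0.3, -0.6]
width: 0.006
gripper_force: 0.2
```

Emit:
{"op": "send_rows", "data": {"increments": [[0,[-0.39,-0.01,0],[0,0,0.052]],[0,[-0.39,-0.01,0],[0,0,0.052]],[0,[-0.39,-0.01,0],[0,0,0.052]],[0,[-0.39,-0.01,0],[0,0,0.052]],[0,[-0.39,-0.01,0],[0,0,0.052]]]}}

```text
clock: 9.05
position: [0.5091, 0.0907, 0.0274]
ee_rot: [0.272, 3.129, 0.001]
force: [0.3, -0.1, -0.7]
width: 0.006
gripper_force: 0.0
```

Emit:
{"op": "send_rows", "data": {"increments": [[0,[0,0,0],[0,0,0]],[0,[0,0,0],[0,0,0]],[0,[0,0,-2],[0,0,0]],[0,[0,0,-2],[0,0,0]],[0,[0,0,-3],[0,0,0]]]}}

```text
clock: 9.55
position: [0.5072, 0.0901, 0.0967]
ee_rot: [-0.266, -3.128, 0.001]
force: [0.1, 0.2, 0.6]
width: 0.003
gripper_force: 0.0
```

Emit:
{"op": "send_rows", "data": {"increments": [[0,[0,0,-3],[0,0,0]],[0,[0,0,-3],[0,0,0]],[0,[0,0,0],[0,0,0]],[0,[0,0,0],[0,0,0]]]}}

```text
clock: 9.95
position: [0.5085, 0.0905, 0.1572]
ee_rot: [0.266, 3.129, 0.001]
force: [-0.1, 0.0, -1.0]
width: 0.004
gripper_force: 0.0
```

Run:
```python
from h import *
import cv2
go(79.5)
cv2.imwrite("pics/w4.png",arm.get_image("wrist")[60:340,40:460,::-1])
```

```text
t 9.95 pos [0.5085 0.0905 0.1572] yang 80.3 F [-0.1  0.  -1. ]
 shift cm [ 0.05  0.15 13.12] turn [0.001 0.001 0.013]
```

View pics/w4.png

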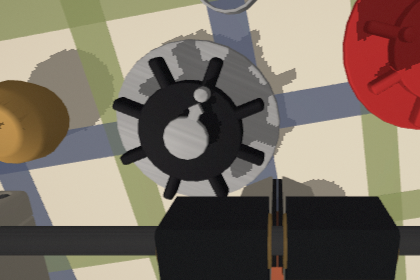

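The stud (202,95) now sits right at the pointer tip (194,110), in line with its tab. The arm is clear of everything.

```bash
python3 -c "
from cell import arm
print(arm.sign_off())"
```

```text
the job is handed in; nothing more can be done
None
```

I turned the tally two clicks clockwise, with the finger off the wheel between them; the last picture shows the stud at the pointer, and I handed the job in at about 10 s (the hand-in returned no verdict).

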